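# Slide the drip tray home under the wine dispenser

## Task

Take the stainless drip tray by its fin, slide it along the counter into the bay under the wine dispenser's deck, nose first, and ease it in until it is fully home against the end stop, then let go. The guides inside cannot be seen: let them line the tray up by feel and never force it, and leave the glasses, bottles and other things on the counter alone.

Things in the scene. Friction and masses are not known exactly. Their poses are not given: they have to be found in the camera images.
- tray: Loose stainless drip tray, about 350 g: open shallow tray 150 mm long (x), 110 wide (y), 22 high, walls 3. Origin: centre of its underside; +x points to its nose, the plain end that enters the bay. A flat upright fin stands out of the middle of its -x end. It starts flat on the counter outside the bay, nose roughly towards it.
- tray_fin (a point): Point on the tray's fin to pinch across its thickness: 120 mm behind the tray's origin (-x), 30 mm up; axes as the tray's. The fin is 12 mm thick (y), runs from x = -75 to -145 mm of the tray, underside 4 mm and top 44 mm above the counter.
- tray_nose (a point): Middle of the tray's nose (leading end wall), 75 mm ahead (+x) of the tray's origin, 11 mm up; axes as the tray's.
- dispenser: Fixed two-tap wine dispenser. Origin: on the counter, middle of the bay's mouth; +x points straight into the bay, y across it, z up. Steel foot 196 mm wide, x 0 to 190 mm, deck underside 50, top 62 mm high; tower behind, x 180 to 270, 280 mm high, taps reach out to x = 142 above 155 mm height. Mouth 168 mm wide; the bay has no floor: the tray slides on the counter.
- bay_guides (a point): Nominal middle of the two hidden rigid guide walls under the deck, 95 mm inside the mouth. They are parallel to the dispenser's x, 113 mm apart, x = 40 to 150 mm, with a funnel ahead (x 10 to 40) 145 mm wide at its mouth. Guides and funnel together are really clamped up to 8 mm to either side of this point, unseen.
- bay_end (a point): Nominal place of the rigid end stop's face, 154 mm inside the mouth; really up to 8 mm nearer or farther along x, unseen: only feel tells. Nowhere may the tray or robot press on the dispenser with more than 25 N.
- plunger (a joint): Small sensing plunger in the end stop that the tray's nose pushes in (about 1.5 N of friction, no spring): 0 as found, standing 7 mm proud of the stop; 0.007 m when the tray is fully home against the stop. It stays where it is pushed.
- bottle_a: Bystander: upright green wine bottle, 74 mm across, 290 mm high. Origin: centre of its underside.
- bottle_b: Bystander: upright amber wine bottle, 74 mm across, 290 mm high. Origin: centre of its underside.
- glass_a: Bystander: stemmed wine glass, 76 mm across, 175 mm high. Origin: centre of its foot.
- glass_b: Bystander: stemmed wine glass, 76 mm across, 175 mm high. Origin: centre of its foot.
- cork_bowl: Bystander: small white bowl, 80 mm across, 45 mm high. Origin: centre of its underside.
- brush: Bystander: small brush lying on the counter, 170 mm long. Origin: centre of its underside.
- tasting_cup: Bystander: blue tasting cup, 66 mm across, 50 mm high. Origin: centre of its underside.
Things that resemble listed ones, but are neither listed nor needed, are in the scene too. There is more than one size of the tray; the one meant has the size given above.

How it is judged:
By the outcome, as a careful person would: the job done as asked, in the order asked, and still so for the second after the job is handed in, with the robot touching nothing.
It also fails if it takes over 72 s, if anything falls off the work surface, if the arm or the gripper's body presses on something with over 40 N, if the wrist force passes 120 N, or if a joint passes its speed limit or range.

## Robot

A 6-joint arm with a two-finger parallel gripper is mounted at the origin on the work surface. World frame = base frame: x ahead of the robot, y to its left, z up, the work surface at z = 0. Lengths are in mm, angles in rad, forces in N, time in s.
With the tool pointing down it reaches from about 325 to 775 mm from the base axis. Payload 5.5 kg.
Tool frame: the origin (TCP) lies on the centre line of the jaws, within the pads' length; the fingertips stand 14 mm ahead of it and the grasp point (between the pads) lies 5 mm behind it; z points along the fingers, x is the direction in which the jaws open and shut, and the axes are right-handed (so a half turn about z gives the same grasp; the last joint's range is limited). The gripper opens to 88 mm and grips with 3 to 60 N. Pads are 20 mm wide; open, the fingers measure 115 mm over their backs; the gripper's body (75 mm by 178 mm) begins 61 mm behind the grasp point.
Start: joints at [1.151, 0.091, 1.231, -0, 1.82, -0.057], TCP at [212.941, 560.957, 236.631] pointing down, gripper open.
Joint ranges: [-2.87, 2.87], [-0.86, 2.18], [0.17, 2.46], [-1.51, 4.65], [0.06, 2.69], [-2.65, 2.65]. Speed limits (rad/s): [2.57, 2.57, 3.01, 3.14, 3.14, 3.14].

## Interface

Orientations are given as a unit quaternion [x, y, z, w].
In Python, from rig import r, capture, camera_info gives the robot as it stands.
- The arm moves only by the tool carry_out, never from a script. Its arguments are lists of equal length, an entry for each row: "dr": the turn, a rotation vector about the tool's x, y, z in rad, a list of three; "linear": the shift along the tool's x, y, z in cm, a list of three; "fingers": the opening in per cent of the stroke, from 0 (shut) to 100 (fully open). In form: {"dr": [[rx, ry, rz], ...], "linear": [[x, y, z], ...], "fingers": [fingers, ...]}. A call has 1 to 20 rows; each row shifts and turns the commanded pose from where the row before left it, along the tool's axes as they then stand; what a row does not reach is not made up. A row lasts 1/12 s, in which the tool goes at most 41.7 mm and 7.16 degrees, less where a joint would pass 70% of its speed; a pose out of reach is approached as far as the arm can. A call is refused whole if a number of a shift passes 4.17 or a number of a turn 0.125, either way. A call with a gripper value outside its range is refused whole. The fingers move at their own pace and stop on an object; "newtons" is the grip in N (left out, the last holds). Time passes only in rows, so rows that do not move let the fingers close. It gives the time, the measured TCP pose, the force and the opening at its end, in the units of the state.
- r.sense(): the state, without advancing time (a new reading comes with each control period).
- capture(name): name is "scene" or "top" or "wrist"; returns (picture, depth): 480x640x3 uint8, red, green, blue; 480x640 float32, mm along the optical axis (not along the pixel's ray), 0 where there is no reading.
- camera_info(name): a dict with "vfov" (degrees; the focal length in pixels is half the picture's height over the tangent of half this angle, whatever the lens; pixels are square), "cx", "cy" (the principal point, pixels), "eye" and "attitude" of the camera in the world. Camera axes: x right, y down, z forward; pixel columns grow to the right and rows downward; lengths in mm; the calibration is good to about 2 mm. The wrist camera is an equidistant fisheye: a pixel r from the principal point sees the ray r / f radians off the axis. A picture is of the moment at which its call begins: read the wrist's pose just before it. camera_info takes no time and is no camera call; for the wrist camera it gives the pose at the moment of the call.
- r.close_job(): hands the job in, once; it reports no verdict.
The state is a dict: "time": time; "joints": joint angles; "joint_velocities": joint speeds; "joint_efforts": joint torques, N m; "ee_pos": TCP position; "orientation": TCP orientation; "contact_force": force on the tool from outside, world axes, zero at the start; "moment": the same for the moment, N m; "finger_gap": finger opening in mm.
Only numpy, scipy, OpenCV 4.12 (cv2) and the standard library are available. Lean on these libraries where they do the work, as an engineer would, in place of code of your own. Each camera call takes 0.05 s, during which the arm holds its last target.

## Working session

There is one attempt and no reset: what is moved stays moved. The work goes in short steps, Python scripts to look and compute and a tool call to move; the robot and the scene stay as the last step left them, time stands still between calls to the robot, and variables do not carry over. Pictures are saved under pics/ and viewed, and the job is handed in when it is done.

Besides the shell and the picture viewer there is one more tool, called after "Emit:" by a JSON object that holds its "fn" and its "kwargs". carry_out: Moves the arm, as the interface text tells. Its arguments: {"type":"object","properties":{"dr":{"type":"array"},"linear":{"type":"array"},"fingers":{"type":"array"},"newtons":{"type":"number"}},"required":["dr","linear","fingers"]}

```bash
mkdir -p pics; ls; python3 - <<'E'
from rig import r,capture,camera_info
import cv2,numpy as np
print(r.sense())
for n in ["scene","top"]:
    p,d=capture(n); np.savez(f"{n}0.npz",p=p,d=d); print(n,camera_info(n)); cv2.imwrite(f"pics/{n}0.png",p[:,:,::-1])
E
```

```text
pics
{'time': 0.0, 'joints': array([ 1.15131690e+00,  9.18533665e-02,  1.23187705e+00,  6.94174091e-06,
        1.81979992e+00, -5.66589376e-02]), 'joint_velocities': array([ 0.00095558, -0.00118777,  0.00107724, -0.00125947, -0.00012185,
       -0.00027966]), 'joint_efforts': array([-1.26108844e-03, -4.46478438e+01, -4.06424940e+01,  6.96721324e-02,
        2.99497170e-02, -1.32924174e-04]), 'ee_pos': array([212.81383093, 560.70152683, 235.51513536]), 'orientation': array([ 8.23076439e-01,  5.67929781e-01, -8.29064442e-04,  5.01321602e-04]), 'contact_force': array([ 0.34529478,  0.0117522 , -0.21000253]), 'moment': array([-0.00712774, -0.03415526,  0.02297629]), 'finger_gap': 87.7985609719131}
scene {'vfov': 48.59012198038141, 'cx': 307.2565263562226, 'cy': 237.32697966695295, 'eye': array([ 932.94099477, -720.45782014, 1306.51056519]), 'attitude': array([ 0.91685638,  0.26667221, -0.07960314, -0.28622306])}
top {'vfov': 52.20678182791525, 'cx': 315.067886374671, 'cy': 241.3377189192677, 'eye': array([ 404.97870108,    2.08271412, 1220.3720014 ]), 'attitude': array([-0.70237672,  0.71099711, -0.02398117,  0.02397822])}
```

View pics/scene0.png

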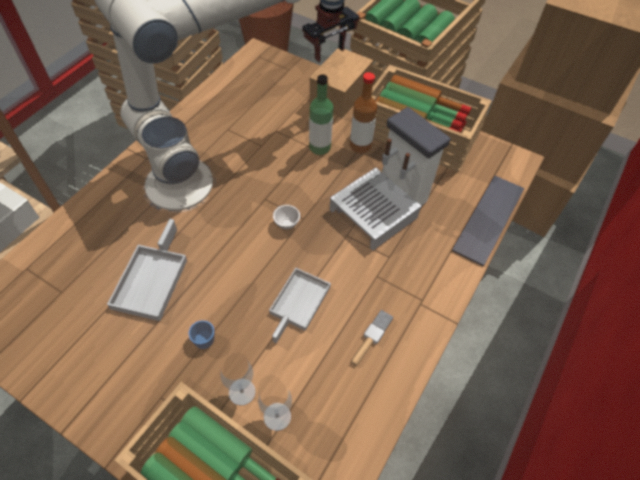

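View pics/top0.png

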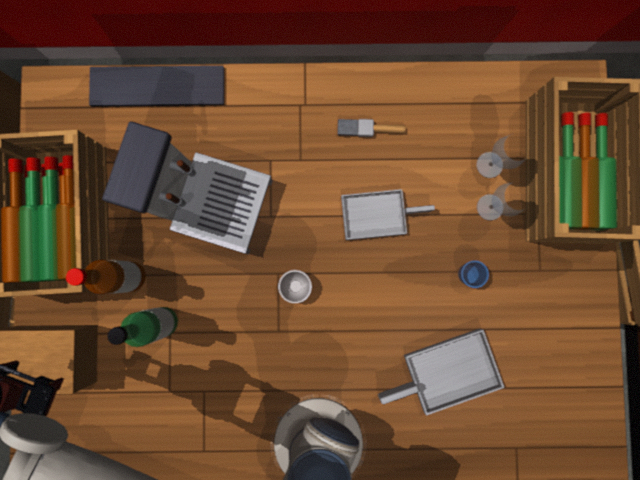

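```bash
cat > h.py <<'E'
import numpy as np,cv2
from scipy.spatial.transform import Rotation as R
from rig import r,capture,camera_info
def K(ci): 
    f=240/np.tan(np.radians(ci['vfov']/2)); return f
def plane(ci,uv,z):
    uv=np.atleast_2d(uv).astype(float); f=K(ci)
    d=np.c_[(uv[:,0]-ci['cx'])/f,(uv[:,1]-ci['cy'])/f,np.ones(len(uv))]
    d=R.from_quat(ci['attitude']).apply(d); e=ci['eye']
    return e+d*((z-e[2])/d[:,2])[:,None]
def cloud(ci,d):
    f=K(ci); v,u=np.mgrid[0:480,0:640]
    p=np.stack([(u-ci['cx'])/f*d,(v-ci['cy'])/f*d,d],-1).reshape(-1,3)
    return (R.from_quat(ci['attitude']).apply(p)+ci['eye']).reshape(480,640,3)
E
python3 - <<'E'
from h import *
import json
z=np.load('top0.npz');p=z['p'];d=z['d'];ci=camera_info('top')
C=cloud(ci,d)
print('z table',np.median(C[300:330,330:400,2]))
hsv=cv2.cvtColor(p,cv2.COLOR_RGB2HSV)
m=((hsv[...,1]<60)&(hsv[...,2]>60)).astype(np.uint8)
for nm,(x0,y0,x1,y1) in dict(tray=(325,180,440,250),disp=(165,148,278,258)).items():
    mm=np.zeros_like(m);mm[y0:y1,x0:x1]=m[y0:y1,x0:x1]
    cs,_=cv2.findContours(mm,cv2.RETR_EXTERNAL,cv2.CHAIN_APPROX_NONE)
    c=max(cs,key=cv2.contourArea); print(nm,cv2.contourArea(c),cv2.boundingRect(c))
    im=p.copy(); cv2.drawContours(im,[c],-1,(255,0,0),1)
    cv2.imwrite(f'pics/c_{nm}.png',cv2.resize(im[y0-10:y1+10,x0-10:x1+10],None,fx=5,fy=5,interpolation=0)[:600,:800,::-1])
    # opened without fin
    o=cv2.morphologyEx(mm,cv2.MORPH_OPEN,np.ones((13,13)))
    cs,_=cv2.findContours(o,cv2.RETR_EXTERNAL,cv2.CHAIN_APPROX_NONE); c=max(cs,key=cv2.contourArea)
    zz={'tray':22,'disp':62}[nm]
    w=plane(ci,c.reshape(-1,2),zz)[:,:2].astype(np.float32)
    print(cv2.minAreaRect(w), cv2.boxPoints(cv2.minAreaRect(w)))
    if nm=='tray':
        f=mm.copy();f[:, :415]=0
        v,u=np.nonzero(f); W=plane(ci,np.c_[u,v],44); print('fin ends',W[:,:2].min(0),W[:,:2].max(0),W[:,:2].mean(0)); print(cv2.fitLine(W[:,:2].astype(np.float32),cv2.DIST_L2,0,.01,.01).ravel())
# depth-based deck
q=C.reshape(-1,3)
s=q[(abs(q[:,2]-62)<4)&(q[:,1]>50)&(q[:,1]<420)&(q[:,0]>-50)&(q[:,0]<300)]
print(len(s)); print(cv2.minAreaRect(s[:,:2].astype(np.float32)),cv2.boxPoints(cv2.minAreaRect(s[:,:2].astype(np.float32))))
s=q[(q[:,2]>250)&(q[:,2]<300)&(q[:,1]>50)&(q[:,1]<520)]
print('tower',len(s),cv2.boxPoints(cv2.minAreaRect(s[:,:2].astype(np.float32))),np.median(s[:,2]))
for nm,(x0,y0,x1,y1) in dict(brush=(335,115,410,140),bowl=(275,268,315,306),cup=(458,258,492,292),ga=(475,150,525,178),gb=(475,194,525,222)).items():
    print(nm,plane(ci,[[x0,y0],[x1,y1]],20)[:,:2].round())
E
```

```text
z table 0.3876901387390035
tray 2832.5 (341, 190, 94, 50)
((551.17529296875, -143.42739868164062), (111.52140808105469, 152.0552520751953), 4.78425407409668) [[ 489.26788   -72.31533 ]
 [ 501.9499   -223.84079 ]
 [ 613.0827   -214.53946 ]
 [ 600.4007    -63.014008]]
fin ends [ 552.92511291 -287.02999308] [ 569.5781718  -240.77080087] [ 561.12056857 -262.98280016]
[ 9.8945774e-02 -9.9509281e-01  5.6112054e+02 -2.6298279e+02]
disp 7544.0 (165, 148, 106, 106)
((561.5843505859375, 172.17282104492188), (77.53024291992188, 197.05514526367188), 71.37440490722656) [[455.83615  166.90599 ]
 [642.5707   103.969986]
 [667.3325   177.43965 ]
 [480.59802  240.37566 ]]
14
((158.18118286132812, 205.74169921875), (388.9607849121094, 29.006315231323242), 48.30012512207031) [[ 17.978607  70.182846]
 [ 39.635864  50.88701 ]
 [298.38376  341.30054 ]
 [276.7265   360.59637 ]]
tower 4707 [[171.40948 396.17523]
 [678.3791  247.87231]
 [717.93134 383.08063]
 [210.96173 531.38354]] 279.937154420771
brush [[ 802.  -52.]
 [ 737. -238.]]
bowl [[422. 100.]
 [329.   4.]]
cup [[ 441. -348.]
 [ 357. -428.]]
ga [[ 709. -399.]
 [ 637. -520.]]
gb [[ 599. -395.]
 [ 528. -516.]]
```

```bash
python3 - <<'E'
from h import *
z=np.load('top0.npz');p=z['p'];d=z['d'];ci=camera_info('top')
C=cloud(ci,d);q=C.reshape(-1,3)
s=q[(abs(q[:,2]-62)<4)&(q[:,1]>60)&(q[:,1]<420)&(q[:,0]>430)&(q[:,0]<720)]
h=s[:,:2].astype(np.float32);print(len(h),cv2.minAreaRect(h),cv2.boxPoints(cv2.minAreaRect(h)))
s=q[(q[:,2]>265)&(q[:,2]<290)&(q[:,1]>150)&(q[:,1]<520)&(q[:,0]>540)]
h=s[:,:2].astype(np.float32);print('tower',cv2.minAreaRect(h),cv2.boxPoints(cv2.minAreaRect(h)))
# tray cloud
s=q[(abs(q[:,2]-22)<4)&(q[:,1]>-235)&(q[:,1]<-40)&(q[:,0]>470)&(q[:,0]<640)]
h=s[:,:2].astype(np.float32);print('tray',len(h),cv2.minAreaRect(h))
s=q[(abs(q[:,2]-44)<5)&(q[:,1]>-310)&(q[:,1]<-200)&(q[:,0]>520)&(q[:,0]<600)]
h=s[:,:2].astype(np.float32);print('fin',len(h),cv2.minAreaRect(h),cv2.boxPoints(cv2.minAreaRect(h)))
E
```

```text
5800 ((586.3500366210938, 245.80609130859375), (231.61184692382812, 196.07545471191406), 71.79135131835938) [[457.03473  166.43384 ]
 [643.2917   105.164505]
 [715.66534  325.17834 ]
 [529.4084   386.4477  ]]
tower ((620.6802978515625, 348.8739318847656), (86.14871215820312, 166.53150939941406), 72.03177642822266) [[528.1876  333.58704]
 [686.59705 282.2138 ]
 [713.173   364.16083]
 [554.76355 415.53406]]
tray 274 ((552.6795043945312, -148.49575805664062), (110.50391387939453, 158.10186767578125), 4.892045021057129)
fin 135 ((561.1956176757812, -253.0278778076172), (12.272407531738281, 68.76297760009766), 4.849730968475342) [[ 552.1747  -219.28825]
 [ 557.98804 -287.80505]
 [ 570.21655 -286.76752]
 [ 564.4032  -218.2507 ]]
```

View pics/c_tray.png

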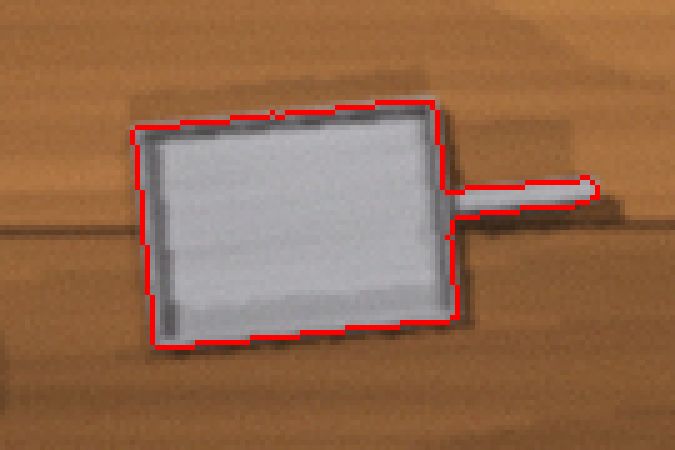

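View pics/c_disp.png

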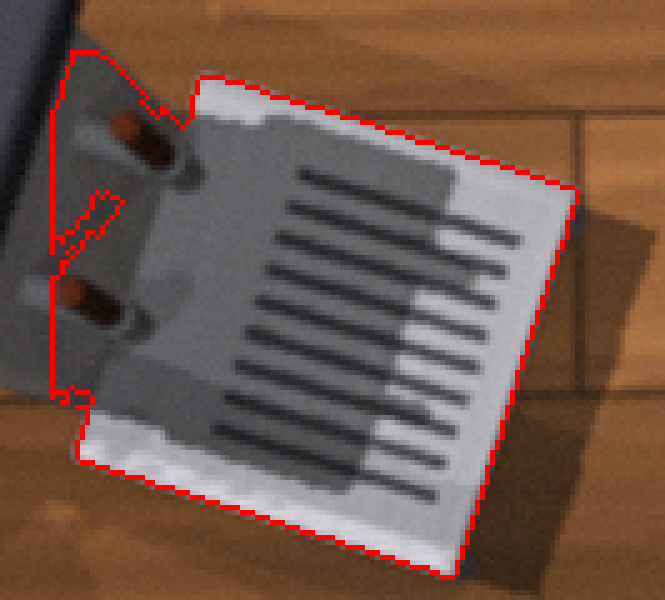

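Emit:
{"fn": "carry_out", "kwargs": {"dr": [[0, 0, 0], [0, 0, 0], [0, 0, 0], [0, 0, 0], [0, 0, 0], [0, 0, 0]], "linear": [[0, 0, -2], [0, 0, -3], [0, 0, -3], [0, 0, -2.5], [0, 0, -1], [0, 0, 0]], "fingers": [100, 100, 100, 100, 100, 100]}}

```text
time: 0.6
ee_pos: [213.1, 561.3, 355.1]
orientation: [0.823, 0.568, 0.002, -0.001]
contact_force: [-0.3, -0.4, -0.2]
finger_gap: 87.9
```

```bash
cat >> h.py <<'E'
def to(target):
    s=r.sense(); q=R.from_quat(s['orientation'])
    return s['time'],s['ee_pos'].round(1),s['contact_force'].round(1),s['finger_gap'].round(1),'toolx deg',np.degrees(np.arctan2(*q.as_matrix()[:2,0][::-1])).round(2),'tilt',q.as_matrix()[:,2].round(3),'shift cm',(q.inv().apply(np.array(target)-s['ee_pos'])/10).round(2)
E
python3 -c "
from h import *
print(to([561.5,-263,345]))"
```

```text
Traceback (most recent call last):
  File "h.py", line 17, in to
    return s['time'],s['ee_pos'].round(1),s['contact_force'].round(1),s['finger_gap'].round(1),'toolx deg',np.degrees(np.arctan2(*q.as_matrix()[:2,0][::-1])).round(2),'tilt',q.as_matrix()[:,2].round(3),'shift cm',(q.inv().apply(np.array(target)-s['ee_pos'])/10).round(2)
                                                                      ^^^^^^^^^^^^^^^^^^^^^
AttributeError: 'float' object has no attribute 'round'
```

```bash
sed -i "s/s\['finger_gap'\].round(1)/s['finger_gap']/" h.py
python3 -c "
from h import *
print(to([561.5,-263,345]))"
```

```text
(0.6, array([213.1, 561.3, 355.1]), array([-0.3, -0.4, -0.2]), 87.91205507700224, 'toolx deg', np.float64(69.21), 'tilt', array([ 0.002,  0.005, -1.   ]), 'shift cm', array([-64.71,  61.83,   0.68]))
```

Emit:
{"fn": "carry_out", "kwargs": {"dr": [[0, 0, 0], [0, 0, 0], [0, 0, 0], [0, 0, 0], [0, 0, 0], [0, 0, 0], [0, 0, 0], [0, 0, 0], [0, 0, 0], [0, 0, 0], [0, 0, 0], [0, 0, 0], [0, 0, 0], [0, 0, 0], [0, 0, 0], [0, 0, 0], [0, 0, 0], [0, 0, 0], [0, 0, 0], [0, 0, 0]], "linear": [[-1, 0.95, 0], [-1.8, 1.7, 0], [-2.4, 2.3, 0], [-2.4, 2.3, 0], [-2.4, 2.3, 0], [-2.4, 2.3, 0], [-2.4, 2.3, 0], [-2.4, 2.3, 0], [-2.4, 2.3, 0], [-2.4, 2.3, 0], [-2.4, 2.3, 0], [-2.4, 2.3, 0], [-2.4, 2.3, 0], [-2.4, 2.3, 0], [-2.4, 2.3, 0], [-2.4, 2.3, 0], [-2.4, 2.3, 0], [-2.4, 2.3, 0], [-2.4, 2.3, 0], [-2.4, 2.3, 0]], "fingers": [100, 100, 100, 100, 100, 100, 100, 100, 100, 100, 100, 100, 100, 100, 100, 100, 100, 100, 100, 100]}}

```text
time: 2.27
ee_pos: [461.7, -27.1, 349.8]
orientation: [0.823, 0.568, -0.001, -0.001]
contact_force: [0.3, 0.4, -0.9]
finger_gap: 87.9
```

Emit:
{"fn": "carry_out", "kwargs": {"dr": [[0, 0, 0], [0, 0, 0], [0, 0, 0], [0, 0, 0], [0, 0, 0], [0, 0, 0], [0, 0, 0], [0, 0, 0], [0, 0, 0], [0, 0, 0.1], [0, 0, 0.12], [0, 0, 0.12], [0, 0, 0.12], [0, 0, 0.12], [0, 0, 0.12], [0, 0, 0.12], [0, 0, 0.12], [0, 0, 0.12], [0, 0, 0.06], [0, 0, 0]], "linear": [[-2.4, 2.3, 0], [-2.4, 2.3, 0], [-2.4, 2.3, 0], [-2.4, 2.3, 0], [-2.4, 2.3, 0], [-2.4, 2.3, 0], [-2.4, 2.3, 0], [-1.3, 1.2, 0], [-0.6, 0.5, 0], [0, 0, 0], [0, 0, 0], [0, 0, 0], [0, 0, 0], [0, 0, 0], [0, 0, 0], [0, 0, 0], [0, 0, 0], [0, 0, 0], [0, 0, 0], [0, 0, 0]], "fingers": [100, 100, 100, 100, 100, 100, 100, 100, 100, 100, 100, 100, 100, 100, 100, 100, 100, 100, 100, 100]}}

```text
time: 3.93
ee_pos: [561.4, -262.5, 350.8]
orientation: [0.999, 0.043, -0.001, -0.0]
contact_force: [-0.7, -0.5, -0.7]
finger_gap: 88.0
```

```bash
python3 -c "
from h import *
print(to([561.5,-263,25]))
p,d=capture('wrist');cv2.imwrite('pics/w1.png',p[:,:,::-1]);print(camera_info('wrist'))"
```

```text
(3.9333, array([ 561.4, -262.5,  350.8]), array([-0.7, -0.5, -0.7]), 87.96535747366337, 'toolx deg', np.float64(4.97), 'tilt', array([-0.001,  0.001, -1.   ]), 'shift cm', array([ 0.04,  0.08, 32.58]))
{'vfov': 65.70646984690485, 'cx': 316.84585214342184, 'cy': 240.39782659087643, 'eye': array([ 553.99456094, -184.1615937 ,  498.91315737]), 'attitude': array([0.98813711, 0.04439653, 0.00588837, 0.14689903])}
```

View pics/w1.png

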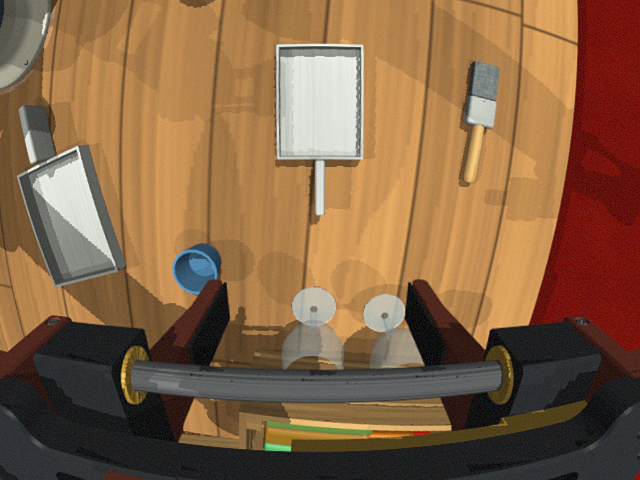

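Emit:
{"fn": "carry_out", "kwargs": {"dr": [[0, 0, 0], [0, 0, 0], [0, 0, 0], [0, 0, 0], [0, 0, 0], [0, 0, 0], [0, 0, 0], [0, 0, 0], [0, 0, 0], [0, 0, 0], [0, 0, 0], [0, 0, 0]], "linear": [[0.05, 0.1, 1.5], [0, 0, 3], [0, 0, 3], [0, 0, 3], [0, 0, 3], [0, 0, 3], [0, 0, 3], [0, 0, 3], [0, 0, 2.5], [0, 0, 1.5], [0, 0, 0.5], [0, 0, 0]], "fingers": [100, 100, 100, 100, 100, 100, 100, 100, 100, 100, 60, 60], "newtons": 20}}

```text
time: 4.98
ee_pos: [561.1, -263.5, 79.5]
orientation: [0.999, 0.045, -0.002, -0.001]
contact_force: [0.2, 0.9, 0.2]
finger_gap: 77.6
```

```bash
python3 -c "
from h import *
print(to([561.5,-263,25]))
p,d=capture('wrist');cv2.imwrite('pics/w2.png',p[:,:,::-1])"
```

```text
(4.9833, array([ 561.1, -263.5,   79.5]), array([0.2, 0.9, 0.2]), 77.57024846066872, 'toolx deg', np.float64(5.14), 'tilt', array([-0.003,  0.002, -1.   ]), 'shift cm', array([ 0.06, -0.04,  5.45]))
```

View pics/w2.png

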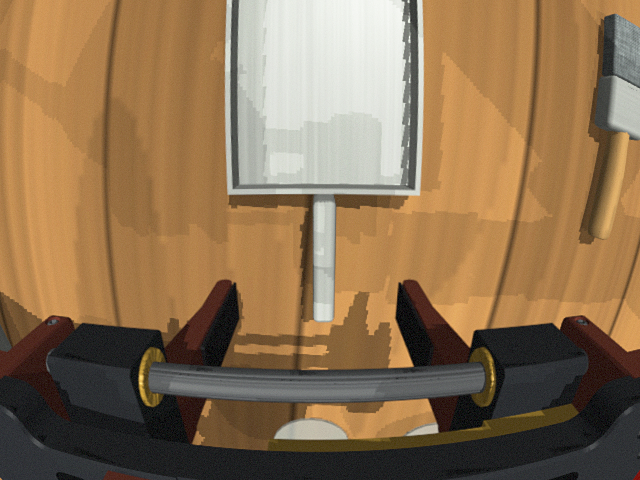

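Emit:
{"fn": "carry_out", "kwargs": {"dr": [[0, 0, 0], [0, 0, 0], [0, 0, 0], [0, 0, 0], [0, 0, 0], [0, 0, 0], [0, 0, 0], [0, 0, 0], [0, 0, 0], [0, 0, 0], [0, 0, 0], [0, 0, 0], [0, 0, 0], [0, 0, 0]], "linear": [[0, 0, 1.5], [0, 0, 2], [0, 0, 1.5], [0, 0, 0.4], [0, 0, 0], [0, 0, 0], [0, 0, 0], [0, 0, 0], [0, 0, 0], [0, 0, 0], [0, 0, 0], [0, 0, 0], [0, 0, 0], [0, 0, 0]], "fingers": [60, 60, 50, 50, 30, 20, 10, 0, 0, 0, 0, 0, 0, 0], "newtons": 15}}

```text
time: 6.2
ee_pos: [563.1, -264.7, 28.9]
orientation: [0.999, 0.044, 0.001, 0.001]
contact_force: [3.0, -0.3, 6.4]
finger_gap: 12.0
```

```bash
python3 -c "
from h import *
print(to([561.5,-263,25]))
p,d=capture('wrist');cv2.imwrite('pics/w3.png',p[:,:,::-1])
p,d=capture('top');cv2.imwrite('pics/t3.png',p[:,:,::-1])"
```

```text
(6.2, array([ 563.1, -264.7,   28.9]), array([ 3. , -0.3,  6.4]), 12.010179926082294, 'toolx deg', np.float64(5.04), 'tilt', array([ 0.003, -0.001, -1.   ]), 'shift cm', array([-0.14, -0.18,  0.39]))
```

View pics/t3.png

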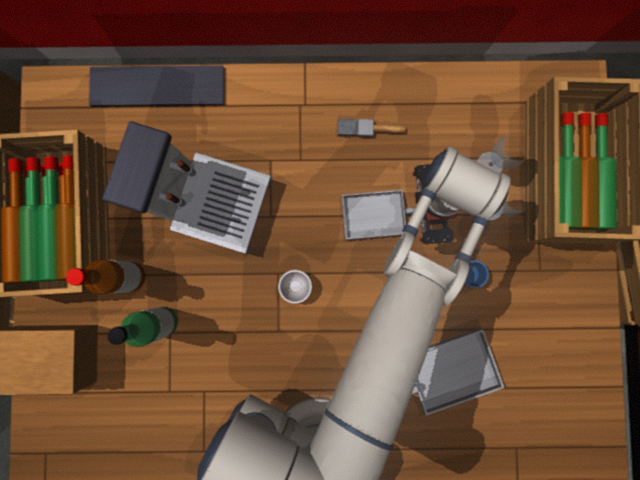

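View pics/w3.png

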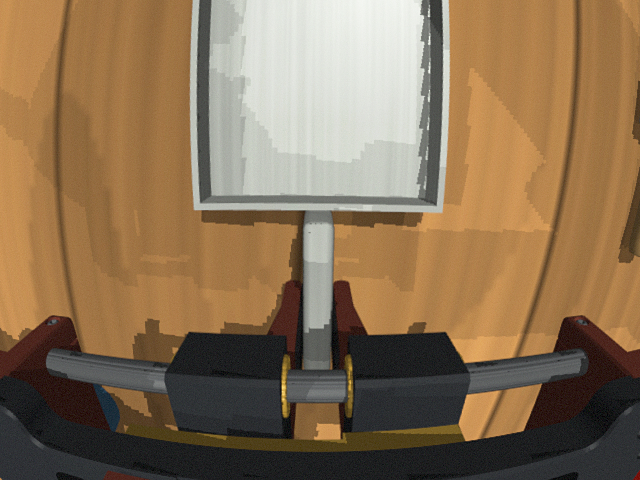

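```bash
python3 -c "
from h import *
print(to([561.5,-263,25]))
p,d=capture('scene');cv2.imwrite('pics/s3.png',cv2.resize(p[180:470,140:440],None,fx=2,fy=2)[:,:,::-1])
print(to([561.5,-263,25]),r.sense()['moment'])
"
```

```text
(6.3, array([ 563.1, -264.7,   28.9]), array([3. , 0.7, 5.3]), 12.032969243244242, 'toolx deg', np.float64(5.04), 'tilt', array([ 0.003, -0.001, -1.   ]), 'shift cm', array([-0.14, -0.18,  0.39]))
(6.35, array([ 563.1, -264.7,   28.9]), array([ 2. , -0.3,  5.6]), 12.095136806955113, 'toolx deg', np.float64(5.04), 'tilt', array([ 0.003, -0.001, -1.   ]), 'shift cm', array([-0.14, -0.18,  0.39])) [ 0.01112842 -0.32141755 -0.2009271 ]
```

View pics/s3.png

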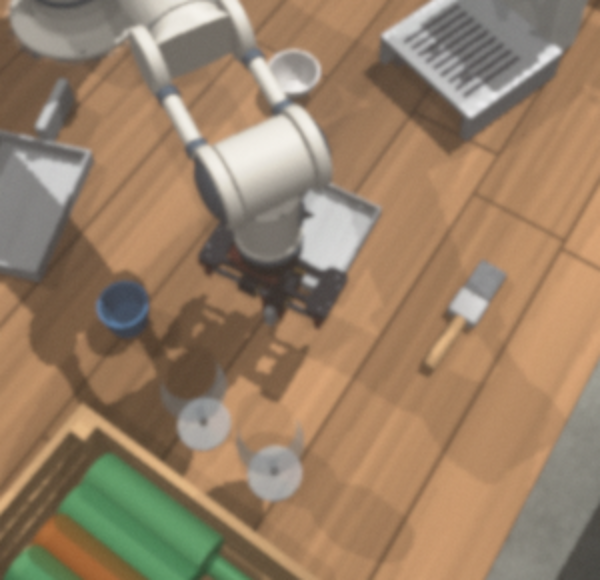

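Emit:
{"fn": "carry_out", "kwargs": {"dr": [[0, 0, 0], [0, 0, 0], [0, 0, 0], [0, 0, 0], [0, 0, 0.02], [0, 0, 0.03], [0, 0, 0.03], [0, 0, 0.03], [0, 0, 0.03], [0, 0, 0.03], [0, 0, 0.03], [0, 0, 0.03], [0, 0, 0.03], [0, 0, 0.03], [0, 0, 0.03], [0, 0, 0.03], [0, 0, 0.03], [0, 0, 0.02], [0, 0, 0], [0, 0, 0]], "linear": [[0.1, 0, -0.15], [0.05, 0, -0.15], [0, 0, 0], [0, 0, 0], [0, 0, 0], [0, 0, 0], [0, 0, 0], [0, 0, 0], [0, 0, 0], [0, 0, 0], [0, 0, 0], [0, 0, 0], [0, 0, 0], [0, 0, 0], [0, 0, 0], [0, 0, 0], [0, 0, 0], [0, 0, 0], [0, 0, 0], [0, 0, 0]], "fingers": [0, 0, 0, 0, 0, 0, 0, 0, 0, 0, 0, 0, 0, 0, 0, 0, 0, 0, 0, 0], "newtons": 30}}

```text
time: 8.02
ee_pos: [563.3, -264.2, 30.2]
orientation: [0.988, -0.155, -0.0, -0.0]
contact_force: [-1.3, -0.5, -2.2]
finger_gap: 11.9
```

```bash
cat > tr.py <<'E'
from h import *
import sys
def tray(name,box=None):
    p,d=capture('top'); ci=camera_info('top'); cv2.imwrite(f'pics/{name}.png',p[:,:,::-1]); return p,d,ci
E
python3 -c "
from h import *
print(to([477,-83,28]),r.sense()['moment'])
p,d=capture('wrist');cv2.imwrite('pics/w4.png',p[:,:,::-1])
p,d=capture('top');cv2.imwrite('pics/t4.png',p[:,:,::-1])"
```

```text
(8.0167, array([ 563.3, -264.2,   30.2]), array([-1.3, -0.5, -2.2]), 11.898934204651521, 'toolx deg', np.float64(-17.86), 'tilt', array([-0.001,  0.   , -1.   ]), 'shift cm', array([-13.77, -14.59,   0.23])) [-0.4409225   0.26033637 -0.01786048]
```

View pics/t4.png

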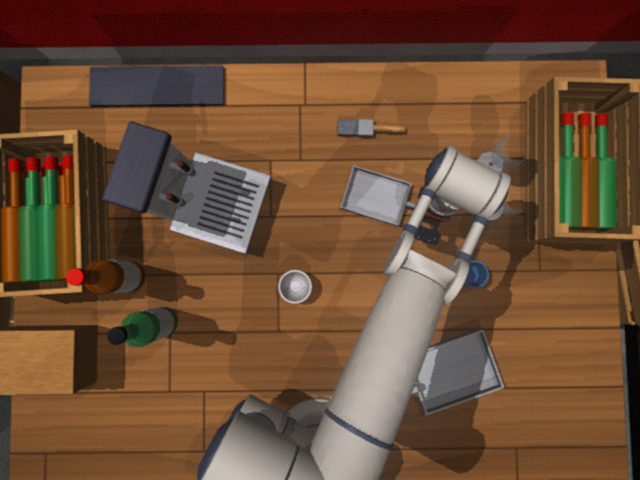

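Emit:
{"fn": "carry_out", "kwargs": {"dr": [[0, 0, 0], [0, 0, 0.01], [0, 0, 0], [0, 0, 0], [0, 0, 0], [0, 0, 0], [0, 0, 0], [0, 0, 0], [0, 0, 0], [0, 0, 0], [0, 0, 0], [0, 0, 0], [0, 0, 0], [0, 0, 0], [0, 0, 0], [0, 0, 0], [0, 0, 0], [0, 0, 0], [0, 0, 0], [0, 0, 0]], "linear": [[-0.3, -0.3, 0.1], [-0.6, -0.6, 0], [-0.8, -0.85, 0], [-0.8, -0.85, 0], [-0.8, -0.85, 0], [-0.8, -0.85, 0], [-0.8, -0.85, 0], [-0.8, -0.85, 0], [-0.8, -0.85, 0], [-0.8, -0.85, 0], [-0.8, -0.85, 0], [-0.8, -0.85, 0], [-0.8, -0.85, 0], [-0.8, -0.85, 0], [-0.8, -0.85, 0], [-0.8, -0.85, 0], [-0.8, -0.85, 0], [-0.6, -0.7, 0], [-0.3, -0.4, 0], [0, 0, 0]], "fingers": [0, 0, 0, 0, 0, 0, 0, 0, 0, 0, 0, 0, 0, 0, 0, 0, 0, 0, 0, 0]}}

```text
time: 9.78
ee_pos: [479.1, -79.7, 29.7]
orientation: [0.987, -0.16, 0.0, -0.0]
contact_force: [-0.5, -0.1, -3.4]
finger_gap: 11.9
```

```bash
python3 -c "
from h import *
print(to([477,-83,28]),r.sense()['moment'])
p,d=capture('wrist');cv2.imwrite('pics/w5.png',p[:,:,::-1])
p,d=capture('top');cv2.imwrite('pics/t5.png',cv2.resize(p[100:300,150:470],None,fx=2.5,fy=2.5)[:,:,::-1])
np.savez('top5.npz',p=p,d=d)"
```

```text
(9.7833, array([479.1, -79.7,  29.7]), array([-0.5, -0.1, -3.4]), 11.868251117092255, 'toolx deg', np.float64(-18.39), 'tilt', array([ 0.,  0., -1.]), 'shift cm', array([-0.09,  0.38,  0.17])) [-0.4276407   0.21587158 -0.01019227]
```

View pics/t5.png

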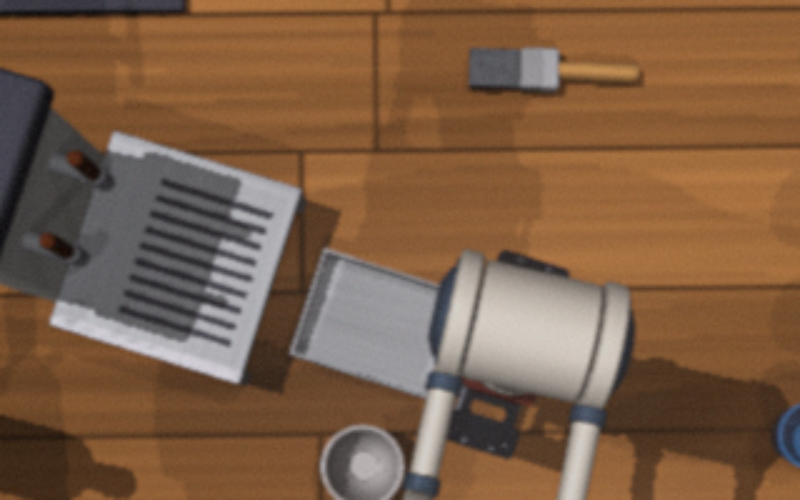

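View pics/w5.png

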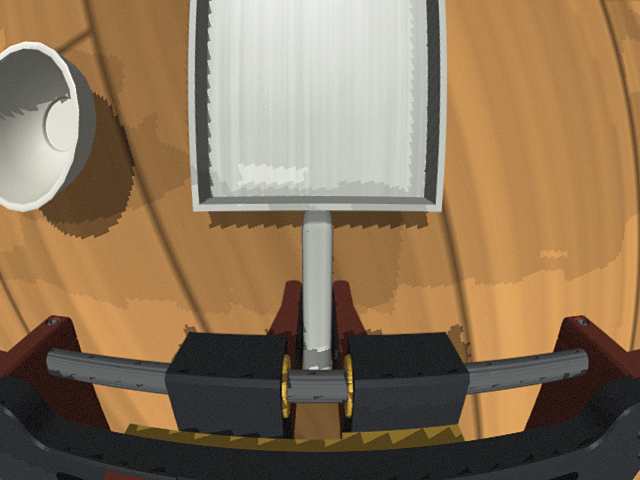

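Emit:
{"fn": "carry_out", "kwargs": {"dr": [[0, 0, 0], [0, 0, 0], [0, 0, 0]], "linear": [[0, 0, 0.1], [0, 0, 0.08], [0, 0, 0]], "fingers": [0, 0, 0]}}

```text
time: 10.13
ee_pos: [479.7, -81.1, 28.9]
orientation: [0.987, -0.161, 0.0, -0.0]
contact_force: [-2.8, 0.2, 3.6]
finger_gap: 11.7
```

```bash
python3 - <<'E'
from h import *
print(to([477,-83,28]))
p,d=capture('top');ci=camera_info('top')
hsv=cv2.cvtColor(p,cv2.COLOR_RGB2HSV)
m=((hsv[...,1]<60)&(hsv[...,2]>60)).astype(np.uint8)
mm=np.zeros_like(m);mm[190:262,262:325]=m[190:262,262:325]
cs,_=cv2.findContours(mm,cv2.RETR_EXTERNAL,cv2.CHAIN_APPROX_NONE)
c=max(cs,key=cv2.contourArea).reshape(-1,2)
im=p.copy();cv2.drawContours(im,[c.reshape(-1,1,2)],-1,(255,0,0),1)
cv2.imwrite('pics/c6.png',cv2.resize(im[180:270,250:340],None,fx=6,fy=6,interpolation=0)[:,:,::-1])
W=plane(ci,c,22)[:,:2]
o=np.array([549.7,135.6]);a=np.radians(71.55);ex=np.array([np.cos(a),np.sin(a)]);ey=np.array([-ex[1],ex[0]])
L=np.c_[(W-o)@ex,(W-o)@ey]
print(L.max(0),L.min(0))
nose=L[L[:,0]>L[:,0].max()-4]; nose=nose[(nose[:,1]>-45)&(nose[:,1]<45)]
print('nose x',nose[:,0].mean(),'slope deg',np.degrees(np.polyfit(nose[:,1],nose[:,0],1)[0]))
# sides
s=L[(L[:,0]<nose[:,0].mean()-10)&(L[:,0]>nose[:,0].mean()-60)]
for k in (1,-1):
    t=s[(s[:,1]*k>40)]; t=t[abs(t[:,1]-np.median(t[:,1]))<4]; f=np.polyfit(t[:,0],t[:,1],1); print(k,len(t),t[:,1].mean(),np.degrees(f[0]))
E
```

```text
(10.1333, array([479.7, -81.1,  28.9]), array([-2.8,  0.2,  3.6]), 11.705953585048382, 'toolx deg', np.float64(-18.48), 'tilt', array([ 0.001,  0.   , -1.   ]), 'shift cm', array([-0.2 ,  0.26,  0.09]))
[-29.51291364  59.11237673] [-182.66188909  -56.32740212]
nose x -31.246264466992145 slope deg -0.043516042505311846
1 19 53.892060085237176 -0.6332977497141147
-1 19 -55.253959334252 -0.7466981340822374
```

View pics/c6.png

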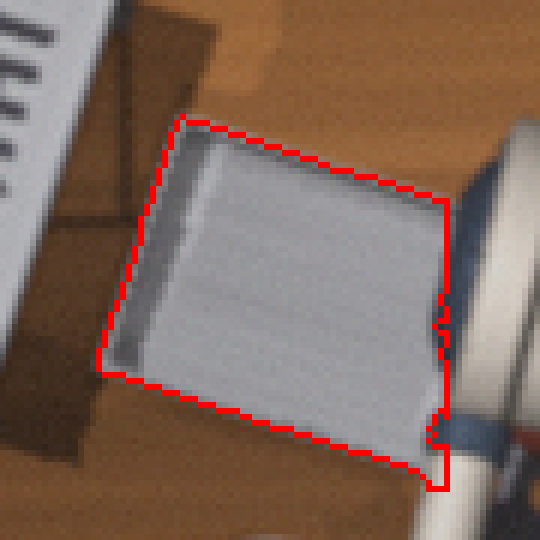

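Emit:
{"fn": "carry_out", "kwargs": {"dr": [[0, 0, 0], [0, 0, 0], [0, 0, 0], [0, 0, 0], [0, 0, 0], [0, 0, 0], [0, 0, 0], [0, 0, 0], [0, 0, 0], [0, 0, 0], [0, 0, 0], [0, 0, 0]], "linear": [[0, -0.2, -0.04], [0, -0.4, 0], [0, -0.5, 0], [0, -0.5, 0], [0, -0.5, 0], [0, -0.5, 0], [0, -0.5, 0], [0, -0.5, 0], [0, -0.5, 0], [0, -0.5, 0], [0, -0.3, 0], [0, -0.2, 0]], "fingers": [0, 0, 0, 0, 0, 0, 0, 0, 0, 0, 0, 0], "newtons": 25}}

```text
time: 11.18
ee_pos: [496.1, -32.6, 29.0]
orientation: [0.987, -0.16, 0.001, 0.001]
contact_force: [-1.4, -6.4, 5.1]
finger_gap: 12.1
```

```bash
cat > f.py <<'E'
from h import *
o=np.array([549.7,135.6]);a=np.radians(71.55);ex=np.array([np.cos(a),np.sin(a)]);ey=np.array([-ex[1],ex[0]])
s=r.sense();F=s['contact_force'];p=s['ee_pos'];q=R.from_quat(s['orientation']).as_matrix()
print('t%.2f nose x %.1f lat %.1f z %.1f yawerr %.2f | F in %.1f lat %.1f z %.1f Mz %.2f gap %.1f'%(s['time'],(p[:2]-o)@ex+195,(p[:2]-o)@ey,p[2],np.degrees(np.arctan2(q[1,0],q[0,0]))+18.45,F[:2]@ex,F[:2]@ey,F[2],s['moment'][2],s['finger_gap']))
E
python3 f.py
```

```text
t11.18 nose x 18.5 lat -2.4 z 29.0 yawerr 0.00 | F in -6.5 lat -0.7 z 5.1 Mz -0.00 gap 12.1
```

Emit:
{"fn": "carry_out", "kwargs": {"dr": [[0, 0, 0], [0, 0, 0], [0, 0, 0]], "linear": [[0, 0, -0.1], [0, 0, 0], [0, 0, 0]], "fingers": [0, 0, 0]}}

```text
time: 11.43
ee_pos: [495.7, -31.8, 29.0]
orientation: [0.987, -0.16, 0.0, -0.001]
contact_force: [0.6, 0.5, -0.6]
finger_gap: 12.3
```

```bash
python3 f.py
```

```text
t11.43 nose x 19.1 lat -1.7 z 29.0 yawerr 0.01 | F in 0.7 lat -0.4 z -0.6 Mz -0.06 gap 12.3
```

Emit:
{"fn": "carry_out", "kwargs": {"dr": [[0, 0, 0], [0, 0, 0], [0, 0, 0], [0, 0, 0]], "linear": [[0, -0.2, 0], [0, -0.2, 0], [0, -0.2, 0], [0, -0.1, 0]], "fingers": [0, 0, 0, 0]}}

```text
time: 11.77
ee_pos: [497.6, -25.4, 29.0]
orientation: [0.987, -0.16, -0.0, -0.0]
contact_force: [-0.4, -1.7, -0.4]
finger_gap: 11.8
```

```bash
python3 f.py
```

```text
t11.77 nose x 25.7 lat -1.5 z 29.0 yawerr 0.00 | F in -1.7 lat -0.2 z -0.4 Mz -0.07 gap 11.8
```

Vertical load relieved; friction is about 1.7 N. I'll ease through the funnel in short steps.

Emit:
{"fn": "carry_out", "kwargs": {"dr": [[0, 0, 0], [0, 0, 0], [0, 0, 0], [0, 0, 0]], "linear": [[0, -0.15, 0], [0, -0.15, 0], [0, -0.15, 0], [0, -0.1, 0]], "fingers": [0, 0, 0, 0]}}

```text
time: 12.1
ee_pos: [499.3, -20.2, 29.0]
orientation: [0.987, -0.16, -0.0, -0.0]
contact_force: [-0.6, -0.7, -1.5]
finger_gap: 12.1
```

```bash
python3 f.py
```

```text
t12.10 nose x 31.3 lat -1.5 z 29.0 yawerr 0.01 | F in -0.8 lat 0.4 z -1.5 Mz -0.06 gap 12.1
```

Emit:
{"fn": "carry_out", "kwargs": {"dr": [[0, 0, 0], [0, 0, 0], [0, 0, 0]], "linear": [[0, -0.15, 0], [0, -0.15, 0], [0, -0.1, 0]], "fingers": [0, 0, 0]}}

```text
time: 12.35
ee_pos: [500.6, -16.4, 29.0]
orientation: [0.987, -0.16, -0.0, -0.0]
contact_force: [-0.5, -0.8, -2.1]
finger_gap: 11.8
```

```bash
python3 f.py
```

```text
t12.35 nose x 35.3 lat -1.5 z 29.0 yawerr 0.01 | F in -0.9 lat 0.3 z -2.1 Mz -0.07 gap 11.8
```

Emit:
{"fn": "carry_out", "kwargs": {"dr": [[0, 0, 0], [0, 0, 0], [0, 0, 0]], "linear": [[0, -0.15, 0.02], [0, -0.15, 0], [0, -0.1, 0]], "fingers": [0, 0, 0]}}

```text
time: 12.6
ee_pos: [502.0, -12.7, 29.0]
orientation: [0.987, -0.16, -0.0, -0.0]
contact_force: [0.7, -0.2, -2.4]
finger_gap: 11.8
```

```bash
python3 f.py
```

```text
t12.60 nose x 39.2 lat -1.6 z 29.0 yawerr 0.01 | F in 0.0 lat -0.7 z -2.4 Mz -0.02 gap 11.8
```

Emit:
{"fn": "carry_out", "kwargs": {"dr": [[0, 0, 0], [0, 0, 0], [0, 0, 0]], "linear": [[0, -0.15, 0.0], [0, -0.15, 0], [0, -0.1, 0]], "fingers": [0, 0, 0]}}

```text
time: 12.85
ee_pos: [503.2, -8.9, 29.0]
orientation: [0.987, -0.16, -0.0, -0.0]
contact_force: [-1.5, -1.3, -2.5]
finger_gap: 11.9
```

```bash
python3 f.py
```

```text
t12.85 nose x 43.2 lat -1.6 z 29.0 yawerr 0.01 | F in -1.7 lat 1.0 z -2.5 Mz -0.05 gap 11.9
```

Emit:
{"fn": "carry_out", "kwargs": {"dr": [[0, 0, 0], [0, 0, 0], [0, 0, 0], [0, 0, 0]], "linear": [[0, -0.15, 0.05], [0, -0.15, 0], [0, -0.15, 0], [0, -0.15, 0]], "fingers": [0, 0, 0, 0]}}

```text
time: 13.18
ee_pos: [505.4, -3.6, 29.0]
orientation: [0.987, -0.16, 0.0, 0.0]
contact_force: [-1.3, -4.6, 2.4]
finger_gap: 11.8
```

```bash
python3 f.py
```

```text
t13.18 nose x 49.0 lat -2.0 z 29.0 yawerr -0.01 | F in -4.8 lat -0.3 z 2.4 Mz -0.03 gap 11.8
```

Emit:
{"fn": "carry_out", "kwargs": {"dr": [[0, 0, 0], [0, 0, 0], [0, 0, 0], [0, 0, 0]], "linear": [[0, -0.15, 0], [0, -0.15, 0], [0, -0.15, 0], [0, -0.15, 0]], "fingers": [0, 0, 0, 0]}}

```text
time: 13.52
ee_pos: [507.3, 2.1, 28.9]
orientation: [0.987, -0.16, 0.0, 0.0]
contact_force: [-1.6, -5.3, 3.2]
finger_gap: 11.9
```

```bash
python3 f.py
```

```text
t13.52 nose x 54.9 lat -2.0 z 28.9 yawerr -0.01 | F in -5.6 lat -0.2 z 3.2 Mz 0.01 gap 11.9
```

Emit:
{"fn": "carry_out", "kwargs": {"dr": [[0, 0, 0], [0, 0, 0], [0, 0, 0], [0, 0, 0], [0, 0, 0], [0, 0, 0], [0, 0, 0], [0, 0, 0]], "linear": [[0, -0.2, -0.03], [0, -0.2, 0], [0, -0.2, 0], [0, -0.2, 0], [0, -0.2, 0], [0, -0.2, 0], [0, -0.2, 0], [0, -0.2, 0]], "fingers": [0, 0, 0, 0, 0, 0, 0, 0]}}

```text
time: 14.18
ee_pos: [512.2, 17.6, 28.9]
orientation: [0.987, -0.16, 0.0, 0.0]
contact_force: [-1.4, -5.3, 3.4]
finger_gap: 12.0
```

```bash
python3 f.py
```

```text
t14.18 nose x 71.2 lat -1.8 z 28.9 yawerr -0.00 | F in -5.5 lat -0.3 z 3.4 Mz -0.02 gap 12.0
```

Emit:
{"fn": "carry_out", "kwargs": {"dr": [[0, 0, 0], [0, 0, 0], [0, 0, 0], [0, 0, 0], [0, 0, 0], [0, 0, 0], [0, 0, 0], [0, 0, 0]], "linear": [[0, -0.2, 0], [0, -0.2, 0], [0, -0.2, 0], [0, -0.2, 0], [0, -0.2, 0], [0, -0.2, 0], [0, -0.2, 0], [0, -0.2, 0]], "fingers": [0, 0, 0, 0, 0, 0, 0, 0]}}

```text
time: 14.85
ee_pos: [517.2, 32.7, 29.0]
orientation: [0.987, -0.16, 0.0, 0.0]
contact_force: [-2.0, -5.9, 3.6]
finger_gap: 12.1
```

```bash
python3 f.py
```

```text
t14.85 nose x 87.2 lat -1.7 z 29.0 yawerr -0.00 | F in -6.3 lat 0.1 z 3.6 Mz -0.03 gap 12.1
```

Emit:
{"fn": "carry_out", "kwargs": {"dr": [[0, 0, 0], [0, 0, 0], [0, 0, 0], [0, 0, 0], [0, 0, 0], [0, 0, 0], [0, 0, 0], [0, 0, 0]], "linear": [[0, -0.2, -0.08], [0, -0.2, 0], [0, -0.2, 0], [0, -0.2, 0], [0, -0.2, 0], [0, -0.2, 0], [0, -0.2, 0], [0, -0.2, 0]], "fingers": [0, 0, 0, 0, 0, 0, 0, 0]}}

```text
time: 15.52
ee_pos: [522.0, 48.2, 29.2]
orientation: [0.987, -0.16, -0.0, -0.0]
contact_force: [-0.2, -0.4, -3.1]
finger_gap: 11.6
```

```bash
python3 f.py
```

```text
t15.52 nose x 103.3 lat -1.4 z 29.2 yawerr 0.01 | F in -0.4 lat 0.0 z -3.1 Mz -0.01 gap 11.6
```

Emit:
{"fn": "carry_out", "kwargs": {"dr": [[0, 0, 0], [0, 0, 0], [0, 0, 0], [0, 0, 0], [0, 0, 0], [0, 0, 0], [0, 0, 0], [0, 0, 0]], "linear": [[0, -0.2, 0], [0, -0.2, 0], [0, -0.2, 0], [0, -0.2, 0], [0, -0.2, 0], [0, -0.2, 0], [0, -0.2, 0], [0, -0.2, 0]], "fingers": [0, 0, 0, 0, 0, 0, 0, 0]}}

```text
time: 16.18
ee_pos: [527.3, 63.2, 29.6]
orientation: [0.987, -0.16, -0.0, 0.0]
contact_force: [-0.4, -0.4, -3.3]
finger_gap: 11.7
```

```bash
python3 f.py
```

```text
t16.18 nose x 119.2 lat -1.6 z 29.6 yawerr 0.00 | F in -0.5 lat 0.3 z -3.3 Mz 0.03 gap 11.7
```

Emit:
{"fn": "carry_out", "kwargs": {"dr": [[0, 0, 0], [0, 0, 0], [0, 0, 0], [0, 0, 0], [0, 0, 0], [0, 0, 0], [0, 0, 0], [0, 0, 0]], "linear": [[0, -0.15, 0.08], [0, -0.15, 0], [0, -0.15, 0], [0, -0.15, 0], [0, -0.15, 0], [0, -0.15, 0], [0, -0.15, 0], [0, -0.15, 0]], "fingers": [0, 0, 0, 0, 0, 0, 0, 0]}}

```text
time: 16.85
ee_pos: [531.2, 74.4, 29.0]
orientation: [0.987, -0.16, 0.0, 0.0]
contact_force: [-0.1, -1.5, -2.2]
finger_gap: 12.0
```

```bash
python3 f.py
```

```text
t16.85 nose x 131.1 lat -1.8 z 29.0 yawerr -0.00 | F in -1.5 lat -0.4 z -2.2 Mz -0.01 gap 12.0
```

Emit:
{"fn": "carry_out", "kwargs": {"dr": [[0, 0, 0], [0, 0, 0], [0, 0, 0], [0, 0, 0]], "linear": [[0, -0.1, 0], [0, -0.1, 0], [0, -0.1, 0], [0, -0.1, 0]], "fingers": [0, 0, 0, 0]}}

```text
time: 17.18
ee_pos: [532.4, 78.2, 29.0]
orientation: [0.987, -0.16, 0.0, 0.0]
contact_force: [-0.1, -1.9, -0.7]
finger_gap: 11.4
```

```bash
python3 f.py
```

```text
t17.18 nose x 135.1 lat -1.8 z 29.0 yawerr -0.00 | F in -1.8 lat -0.5 z -0.7 Mz -0.05 gap 11.4
```

Emit:
{"fn": "carry_out", "kwargs": {"dr": [[0, 0, 0], [0, 0, 0], [0, 0, 0], [0, 0, 0]], "linear": [[0, -0.1, 0], [0, -0.1, 0], [0, -0.1, 0], [0, -0.1, 0]], "fingers": [0, 0, 0, 0]}}

```text
time: 17.52
ee_pos: [533.7, 81.9, 29.0]
orientation: [0.987, -0.16, 0.0, 0.0]
contact_force: [-0.9, -2.5, 0.5]
finger_gap: 12.2
```

```bash
python3 f.py
```

```text
t17.52 nose x 139.0 lat -1.8 z 29.0 yawerr -0.00 | F in -2.7 lat 0.0 z 0.5 Mz -0.01 gap 12.2
```

Emit:
{"fn": "carry_out", "kwargs": {"dr": [[0, 0, 0], [0, 0, 0], [0, 0, 0], [0, 0, 0]], "linear": [[0, -0.1, 0], [0, -0.1, 0], [0, -0.1, 0], [0, -0.1, 0]], "fingers": [0, 0, 0, 0]}}

```text
time: 17.85
ee_pos: [534.9, 85.7, 29.0]
orientation: [0.987, -0.16, 0.0, 0.0]
contact_force: [-0.5, -3.0, 0.4]
finger_gap: 11.7
```

```bash
python3 f.py
```

```text
t17.85 nose x 143.0 lat -1.8 z 29.0 yawerr -0.00 | F in -3.0 lat -0.5 z 0.4 Mz -0.02 gap 11.7
```

Emit:
{"fn": "carry_out", "kwargs": {"dr": [[0, 0, 0], [0, 0, 0], [0, 0, 0]], "linear": [[0, -0.1, 0], [0, -0.1, 0], [0, -0.1, 0]], "fingers": [0, 0, 0]}}

```text
time: 18.1
ee_pos: [535.9, 88.6, 29.0]
orientation: [0.987, -0.16, 0.0, 0.0]
contact_force: [-0.9, -3.5, 1.5]
finger_gap: 11.7
```

```bash
python3 f.py
```

```text
t18.10 nose x 146.1 lat -1.8 z 29.0 yawerr -0.00 | F in -3.6 lat -0.2 z 1.5 Mz 0.01 gap 11.7
```

Emit:
{"fn": "carry_out", "kwargs": {"dr": [[0, 0, 0], [0, 0, 0], [0, 0, 0]], "linear": [[0, -0.1, -0.02], [0, -0.1, 0], [0, -0.1, 0]], "fingers": [0, 0, 0]}}

```text
time: 18.35
ee_pos: [536.7, 91.3, 29.0]
orientation: [0.987, -0.16, -0.0, 0.0]
contact_force: [-1.7, -5.2, 0.9]
finger_gap: 12.3
```

```bash
python3 f.py
```

```text
t18.35 nose x 148.9 lat -1.7 z 29.0 yawerr -0.00 | F in -5.5 lat -0.1 z 0.9 Mz -0.03 gap 12.3
```

Emit:
{"fn": "carry_out", "kwargs": {"dr": [[0, 0, 0], [0, 0, 0]], "linear": [[0, -0.1, 0], [0, -0.1, 0]], "fingers": [0, 0]}}

```text
time: 18.52
ee_pos: [537.3, 93.2, 29.0]
orientation: [0.987, -0.16, -0.0, 0.0]
contact_force: [-1.7, -5.3, 1.5]
finger_gap: 11.8
```

```bash
python3 f.py
```

```text
t18.52 nose x 150.9 lat -1.7 z 29.0 yawerr -0.00 | F in -5.6 lat -0.1 z 1.5 Mz -0.00 gap 11.8
```

Emit:
{"fn": "carry_out", "kwargs": {"dr": [[0, 0, 0], [0, 0, 0]], "linear": [[0, -0.1, 0], [0, -0.1, 0]], "fingers": [0, 0]}}

```text
time: 18.68
ee_pos: [538.0, 95.2, 29.0]
orientation: [0.987, -0.16, -0.0, 0.0]
contact_force: [-1.4, -5.3, 1.7]
finger_gap: 12.0
```

```bash
python3 f.py
```

```text
t18.68 nose x 153.0 lat -1.7 z 29.0 yawerr -0.00 | F in -5.5 lat -0.3 z 1.7 Mz -0.03 gap 12.0
```

Emit:
{"fn": "carry_out", "kwargs": {"dr": [[0, 0, 0], [0, 0, 0]], "linear": [[0, -0.06, 0], [0, -0.06, 0]], "fingers": [0, 0]}}

```text
time: 18.85
ee_pos: [538.4, 96.4, 29.0]
orientation: [0.987, -0.16, -0.0, 0.0]
contact_force: [-1.8, -3.8, 0.6]
finger_gap: 12.1
```

```bash
python3 f.py
```

```text
t18.85 nose x 154.3 lat -1.7 z 29.0 yawerr 0.00 | F in -4.1 lat 0.5 z 0.6 Mz -0.05 gap 12.1
```

Emit:
{"fn": "carry_out", "kwargs": {"dr": [[0, 0, 0], [0, 0, 0]], "linear": [[0, -0.06, 0], [0, -0.06, 0]], "fingers": [0, 0]}}

```text
time: 19.02
ee_pos: [538.6, 97.3, 29.0]
orientation: [0.987, -0.16, -0.0, 0.0]
contact_force: [-1.4, -7.1, 2.8]
finger_gap: 12.1
```

```bash
python3 f.py
```

```text
t19.02 nose x 155.1 lat -1.6 z 29.0 yawerr -0.00 | F in -7.2 lat -0.9 z 2.8 Mz -0.05 gap 12.1
```

Emit:
{"fn": "carry_out", "kwargs": {"dr": [[0, 0, 0], [0, 0, 0]], "linear": [[0, -0.06, 0], [0, -0.06, 0]], "fingers": [0, 0]}}

```text
time: 19.18
ee_pos: [538.9, 97.3, 29.0]
orientation: [0.987, -0.161, -0.0, 0.001]
contact_force: [-3.3, -10.3, 2.9]
finger_gap: 12.3
```

```bash
python3 f.py
```

```text
t19.18 nose x 155.3 lat -1.8 z 29.0 yawerr -0.02 | F in -10.8 lat -0.1 z 2.9 Mz 0.05 gap 12.3
```

Emit:
{"fn": "carry_out", "kwargs": {"dr": [[0, 0, 0], [0, 0, 0], [0, 0, 0], [0, 0, 0]], "linear": [[0, -0.05, 0], [0, -0.05, 0], [0, 0, 0], [0, 0, 0]], "fingers": [0, 0, 0, 0]}}

```text
time: 19.52
ee_pos: [539.2, 97.4, 29.0]
orientation: [0.987, -0.161, -0.0, 0.002]
contact_force: [-3.2, -12.1, 3.7]
finger_gap: 12.0
```

```bash
python3 f.py;python3 -c "
from h import *
p,d=capture('wrist');cv2.imwrite('pics/w7.png',p[:,:,::-1])"
```

```text
t19.52 nose x 155.4 lat -2.1 z 29.0 yawerr -0.05 | F in -12.5 lat -0.8 z 3.7 Mz 0.12 gap 12.0
```

View pics/w7.png

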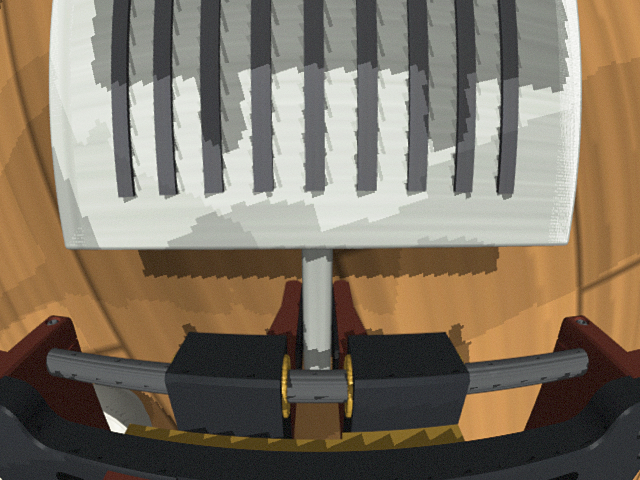

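Emit:
{"fn": "carry_out", "kwargs": {"dr": [[0, 0, 0], [0, 0, 0], [0, 0, 0], [0, 0, 0], [0, 0, 0], [0, 0, 0], [0, 0, 0], [0, 0, 0], [0, 0, 0], [0, 0, 0]], "linear": [[0, 0.1, 0], [0, 0.15, -0.05], [0, 0.1, 0], [0, 0, 0], [0, 0, 0], [0, 0, 0], [0, 0, 0], [0, 0, 0], [0, 0, 0], [0, 0, 0]], "fingers": [0, 0, 0, 0, 15, 30, 45, 50, 50, 50]}}

```text
time: 20.4
ee_pos: [538.4, 96.4, 29.7]
orientation: [0.987, -0.16, 0.0, -0.0]
contact_force: [-0.2, 0.5, 0.2]
finger_gap: 42.1
```

```bash
python3 f.py;python3 -c "
from h import *
p,d=capture('wrist');cv2.imwrite('pics/w8.png',p[:,:,::-1])"
```

```text
t20.40 nose x 154.2 lat -1.7 z 29.7 yawerr 0.01 | F in 0.4 lat 0.3 z 0.2 Mz 0.01 gap 42.1
```

View pics/w8.png

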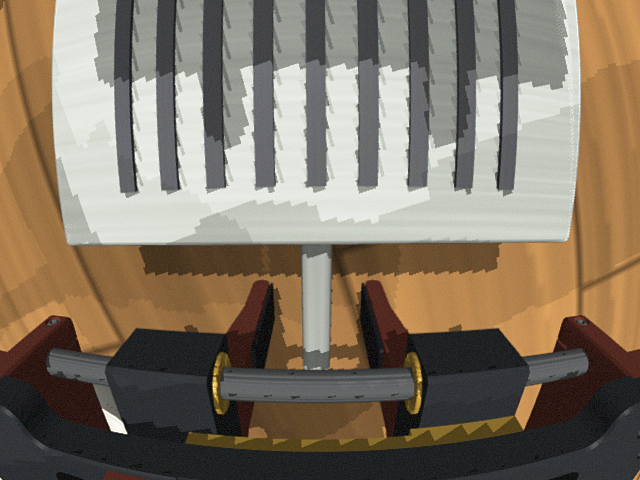

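Emit:
{"fn": "carry_out", "kwargs": {"dr": [[0, 0, 0], [0, 0, 0], [0, 0, 0], [0, 0, 0], [0, 0, 0], [0, 0, 0], [0, 0, 0], [0, 0, 0], [0, 0, 0]], "linear": [[0, 0, 0.05], [0, 0, 0], [0, 0, 0], [0, 0, 0], [0, 0, 0], [0, 0, 0], [0, 0, 0], [0, 0, 0], [0, 0, 0]], "fingers": [40, 30, 15, 0, 0, 0, 0, 0, 0]}}

```text
time: 21.2
ee_pos: [538.3, 96.3, 29.0]
orientation: [0.987, -0.16, -0.0, 0.0]
contact_force: [-0.9, 0.5, 0.0]
finger_gap: 11.9
```

```bash
python3 f.py
```

```text
t21.20 nose x 154.1 lat -1.7 z 29.0 yawerr 0.00 | F in 0.2 lat 1.0 z 0.0 Mz 0.04 gap 11.9
```

Emit:
{"fn": "carry_out", "kwargs": {"dr": [[0, 0, 0], [0, 0, 0], [0, 0, 0]], "linear": [[0, -0.06, 0], [0, -0.06, 0], [0, 0, 0]], "fingers": [0, 0, 0]}}

```text
time: 21.45
ee_pos: [538.6, 96.8, 29.1]
orientation: [0.987, -0.16, -0.0, 0.001]
contact_force: [-1.5, -4.9, 1.6]
finger_gap: 12.0
```

```bash
python3 f.py
```

```text
t21.45 nose x 154.7 lat -1.8 z 29.1 yawerr -0.01 | F in -5.1 lat -0.1 z 1.6 Mz 0.06 gap 12.0
```

Emit:
{"fn": "carry_out", "kwargs": {"dr": [[0, 0, 0], [0, 0, 0], [0, 0, 0]], "linear": [[0, -0.06, 0], [0, -0.06, 0], [0, 0, 0]], "fingers": [0, 0, 0]}}

```text
time: 21.7
ee_pos: [538.9, 96.9, 29.0]
orientation: [0.987, -0.161, -0.0, 0.002]
contact_force: [-2.3, -7.2, 2.7]
finger_gap: 11.8
```

```bash
python3 f.py
```

```text
t21.70 nose x 154.8 lat -2.0 z 29.0 yawerr -0.04 | F in -7.5 lat -0.1 z 2.7 Mz 0.14 gap 11.8
```

Emit:
{"fn": "carry_out", "kwargs": {"dr": [[0, 0, 0], [0, 0, 0], [0, 0, 0], [0, 0, 0]], "linear": [[0, -0.06, 0], [0, -0.04, 0], [0, 0, 0], [0, 0, 0]], "fingers": [0, 0, 0, 0]}}

```text
time: 22.03
ee_pos: [539.0, 97.0, 29.0]
orientation: [0.987, -0.161, -0.0, 0.002]
contact_force: [-3.7, -11.4, 2.6]
finger_gap: 11.5
```

```bash
python3 f.py
```

```text
t22.03 nose x 154.9 lat -2.1 z 29.0 yawerr -0.06 | F in -12.0 lat -0.1 z 2.6 Mz 0.15 gap 11.5
```

Emit:
{"fn": "carry_out", "kwargs": {"dr": [[0, 0, 0], [0, 0, 0], [0, 0, 0], [0, 0, 0]], "linear": [[0, 0.06, 0], [0, 0.06, 0], [0, 0, 0], [0, 0, 0]], "fingers": [0, 0, 0, 0]}}

```text
time: 22.37
ee_pos: [539.0, 96.9, 29.0]
orientation: [0.987, -0.161, 0.0, 0.001]
contact_force: [-1.6, -6.8, 1.8]
finger_gap: 11.9
```

```bash
python3 f.py
```

```text
t22.37 nose x 154.9 lat -2.1 z 29.0 yawerr -0.03 | F in -7.0 lat -0.7 z 1.8 Mz 0.16 gap 11.9
```

Still pressed at the stop (7 N); ease to about 3 N of forward push, then open without pulling.

Emit:
{"fn": "carry_out", "kwargs": {"dr": [[0, 0, 0], [0, 0, 0], [0, 0, 0], [0, 0, 0]], "linear": [[0, 0.06, 0], [0, 0.02, 0], [0, 0, 0], [0, 0, 0]], "fingers": [0, 0, 0, 0]}}

```text
time: 22.7
ee_pos: [538.9, 96.9, 29.0]
orientation: [0.987, -0.16, 0.0, 0.001]
contact_force: [0.5, -7.0, 0.4]
finger_gap: 11.9
```

```bash
python3 f.py
```

```text
t22.70 nose x 154.9 lat -2.0 z 29.0 yawerr -0.01 | F in -6.4 lat -2.7 z 0.4 Mz 0.16 gap 11.9
```

Emit:
{"fn": "carry_out", "kwargs": {"dr": [[0, 0, 0], [0, 0, 0], [0, 0, 0], [0, 0, 0], [0, 0, 0], [0, 0, 0], [0, 0, 0]], "linear": [[0, 0, 0], [0, 0, 0], [0, 0, 0], [0, 0, 0], [0, 0, 0], [0, 0, 0], [0, 0, 0]], "fingers": [20, 35, 50, 50, 50, 50, 50]}}

```text
time: 23.28
ee_pos: [538.8, 97.8, 29.0]
orientation: [0.987, -0.16, -0.0, -0.0]
contact_force: [-0.5, -0.3, 0.2]
finger_gap: 43.8
```

```bash
python3 f.py; python3 -c "
from h import *
p,d=capture('wrist');cv2.imwrite('pics/w9.png',p[:,:,::-1])
a=cv2.imread('pics/w7.png')
cv2.imwrite('pics/cmp.png',np.vstack([cv2.resize(x[235:385,260:380],None,fx=3,fy=2,interpolation=2) for x in (a,p[:,:,::-1])]))"
```

```text
t23.28 nose x 155.7 lat -1.6 z 29.0 yawerr 0.01 | F in -0.4 lat 0.4 z 0.2 Mz 0.05 gap 43.8
```

View pics/cmp.png

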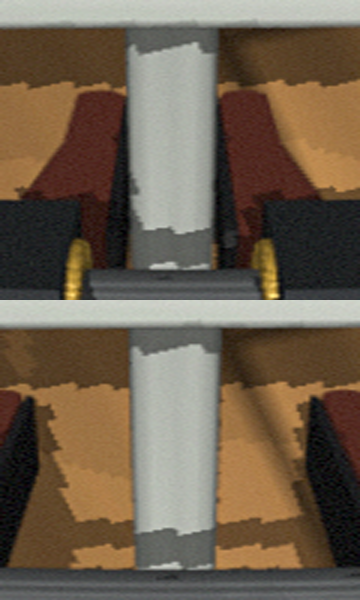

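Emit:
{"fn": "carry_out", "kwargs": {"dr": [[0, 0, 0], [0, 0, 0], [0, 0, 0], [0, 0, 0], [0, 0, 0], [0, 0, 0], [0, 0, 0], [0, 0, 0], [0, 0, 0], [0, 0, 0], [0, 0, 0], [0, 0, 0], [0, 0, 0], [0, 0, 0]], "linear": [[0, 0, -0.5], [0, 0, -1], [0, 0, -1.5], [0, 0, -2], [0, 0, -2.5], [0, 0, -2.5], [0, 0.5, -2.5], [0, 1.5, -2.5], [0, 2, -2.5], [0, 2.5, -2], [0, 2.5, -1], [0, 1.5, 0], [0, 0.5, 0], [0, 0, 0]], "fingers": [50, 50, 50, 50, 50, 50, 50, 50, 50, 50, 50, 50, 50, 50]}}

```text
time: 24.5
ee_pos: [503.8, -7.5, 234.9]
orientation: [0.987, -0.161, 0.001, -0.0]
contact_force: [0.1, -0.0, -1.1]
finger_gap: 43.7
```

```bash
python3 f.py; python3 - <<'E'
from h import *
p,d=capture('wrist');np.savez('w10.npz',p=p,d=d);cv2.imwrite('pics/w10.png',p[:,:,::-1]);print(camera_info('wrist'))
p,d=capture('top');cv2.imwrite('pics/t10.png',p[:,:,::-1])
E
```

```text
t24.50 nose x 44.7 lat -1.8 z 234.9 yawerr -0.11 | F in -0.0 lat -0.1 z -1.1 Mz -0.02 gap 43.7
{'vfov': 65.70646984690485, 'cx': 316.84585214342184, 'cy': 240.39782659087643, 'eye': array([529.04410362,  67.96561646, 382.25994082]), 'attitude': array([ 0.97618414, -0.15928932, -0.02389517,  0.14532877])}
```

View pics/w10.png

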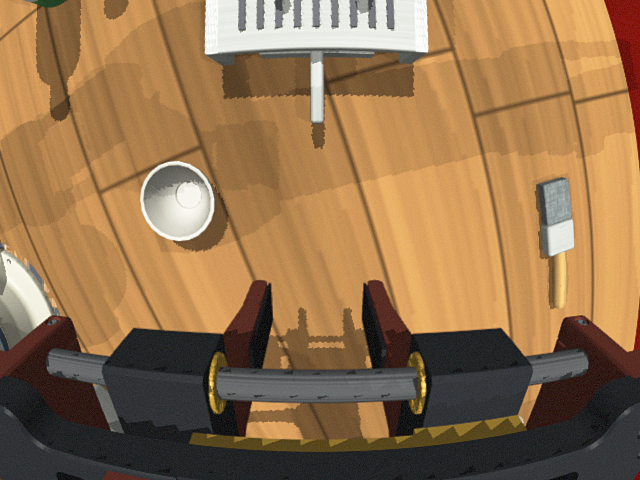

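View pics/t10.png

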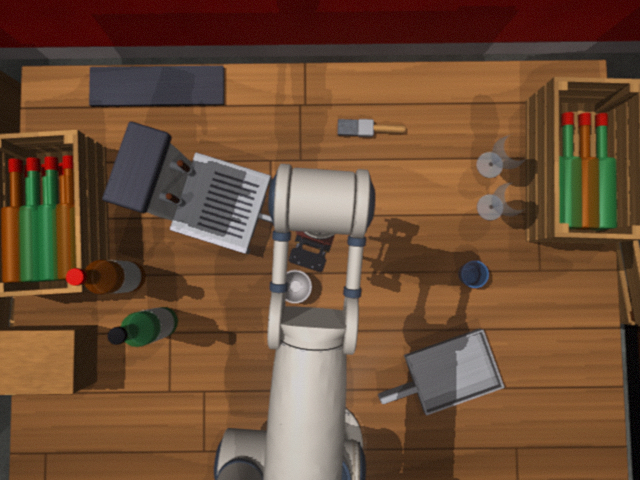

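```bash
python3 - <<'E'
from h import *
o=np.array([549.7,135.6]);a=np.radians(71.55);ex=np.array([np.cos(a),np.sin(a)]);ey=np.array([-ex[1],ex[0]])
ci=camera_info('wrist');f=K(ci)
def ray(u,v,z):
    d=np.array([u-ci['cx'],v-ci['cy']]);rr=np.hypot(*d);t=rr/f
    w=R.from_quat(ci['attitude']).apply([*(d/rr*np.sin(t)),np.cos(t)])
    return (ci['eye']+w*(z-ci['eye'][2])/w[2])[:2]
for n,u,v,z in [('finend top',317,123,44),('deckL',206,52,62),('deckR',428,52,62),('deck',317,51,62)]:
    q=ray(u,v,z)-o; print(n,q@ex,q@ey)
print(r.close_job())
E
```

```text
finend top -63.39023501096942 -1.5022825670749473
deckL 3.398358289759727 94.81776562215465
deckR 3.2575569224703624 -97.8900580575443
deck -0.7346286878567676 -1.5533979205159862
the job is handed in; nothing more can be done
None
```

The tray is in the bay, nose first, and by feel fully home against the end stop. The gripper has let go and stands clear, and the job was handed in at about 24.5 s of the 72 s allowed.

- **Insertion:** I took the tray by its fin, lined it up with the bay and slid it in slowly. During the approach and part of the insertion, grip readings showed it carrying most or all of the tray's weight. The tray was up to about 0.8 mm off the counter until I lowered it again. The guides gave almost no sideways force.
- **Finding the stop:** A step of about 2 N, probably the plunger, came with the nose near 148 mm. The hard stop came at about 155 mm, which matches the plunger's 7 mm of travel.
- **Force:** The highest reading at the stop was about 12.5 N, under the 25 N limit.
- **A slip that I mended:** When I eased off the first time, the tray seems to have come back about 0.5 mm. I gripped it again, pressed it to the stop with 12 N and let go while still pushing forward at about 6 N.
- **Last checks:** The fin's end measured 63 mm outside the mouth, against about 65 mm expected. That agrees within the 2 mm calibration. The tray sits straight, and the glasses, bottles, bowl, brush and cup look unmoved in the last top picture.
- **Not confirmed:** I could not read the plunger itself, so fully home rests on the feel of the stop and the fin's position.

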